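# Clip the rim strips onto a display panel

## Task

Finish closing up the repaired display panel lying on the bench: with the fingertips, press down the four grey strips round its rim until every one clicks fully shut, the two long strips first and then the two short ones, whose ends lap over them. Only press: do not lift the panel or shove it across the bench, do not press on the fragile glass in the middle, and leave the other things where they lie.

Things in the scene. Friction and masses are not known exactly. Their poses are not given: they have to be found in the camera images.
- panel_unit: loose black display panel unit lying on its back, 120 mm (its x) by 240 mm (its y), about 0.9 kg. Origin: centre of its underside, on the bench; z up. Case 29 mm high; round its edge four grey rim strips, one per side, each 23.5 mm wide, 10 mm thick, top 49 mm above the bench while unclipped, 42 mm when shut. A monitor 195 mm tall stands at the bench's front edge.
- display_glass: the unit's dark glass display, 70 x 190 mm, between the strips; fixed to the unit. Origin: centre of its underside; its face is 36.5 mm above the bench, 5.5 mm below the tops of the shut strips. Fragile: it must not be pressed (more than 3 N fails).
- long_near_top (a point): middle of the upper face of the long strip on the unit's -x side: x, y offset (-48, 0) mm in the unit's frame. The strip is 190 mm along the unit's y; 23.5 mm wide. Moves down with the strip.
- long_near (a joint): travel of the long strip on the unit's -x side, m: 0 = standing proud (unclipped), 0.007 = fully clipped shut. It moves straight down and stays level wherever it is pressed. It snaps: resistance rises to about 9 N, and past about half travel it pulls itself shut and stays; let go before that and it springs back up.
- long_far_top (a point): middle of the upper face of the long strip on the unit's +x side: x, y offset (48, 0) mm in the unit's frame. The strip is 190 mm along the unit's y; 23.5 mm wide. Moves down with the strip.
- long_far (a joint): travel of the long strip on the unit's +x side, m: 0 = standing proud (unclipped), 0.007 = fully clipped shut. It moves straight down and stays level wherever it is pressed. It snaps: resistance rises to about 9 N, and past about half travel it pulls itself shut and stays; let go before that and it springs back up.
- short_left_top (a point): middle of the upper face of the short strip on the unit's +y side: x, y offset (0, 108) mm in the unit's frame. The strip is 120 mm along the unit's x, its thin tongues lap over the ends of the two long strips; 23.5 mm wide. Moves down with the strip.
- short_left (a joint): travel of the short strip on the unit's +y side, m: 0 = standing proud (unclipped), 0.007 = fully clipped shut. It moves straight down and stays level wherever it is pressed. It snaps: resistance rises to about 9 N, and past about half travel it pulls itself shut and stays; let go before that and it springs back up.
- short_right_top (a point): middle of the upper face of the short strip on the unit's -y side: x, y offset (0, -108) mm in the unit's frame. The strip is 120 mm along the unit's x, its thin tongues lap over the ends of the two long strips; 23.5 mm wide. Moves down with the strip.
- short_right (a joint): travel of the short strip on the unit's -y side, m: 0 = standing proud (unclipped), 0.007 = fully clipped shut. It moves straight down and stays level wherever it is pressed. It snaps: resistance rises to about 9 N, and past about half travel it pulls itself shut and stays; let go before that and it springs back up.
- driver_black: black-handled screwdriver 25x160x23 mm lying beside the unit's left short side, loose bystander, to be left where it is. Origin: centre of its underside.
- usb_stick: black USB stick 18x50x8 mm lying beside the unit's far long side, loose bystander, to be left where it is. Origin: centre of its underside.
- tweezers: bright steel tweezers 14x122x10 mm lying beside the unit's near long side, loose bystander, to be left where it is. Origin: centre of its underside.
- meter: yellow pocket multimeter 142x72x39 mm left of the unit, loose bystander, to be left where it is. Origin: centre of its underside.
- long_nose: red-handled long-nose pliers 50x148x11 mm left of the unit, loose bystander, to be left where it is. Origin: centre of its underside.
- ear_case: small oval red and black case 49x70x31 mm right of the unit, loose bystander, to be left where it is. Origin: centre of its underside.
- marker: white marker pen 12x130x11 mm lying beside the unit's right short side, loose bystander, to be left where it is. Origin: centre of its underside.

How it is judged:
By the outcome, as a careful person would: the job done as asked, in the order asked, and still so for the second after the job is handed in, with the robot touching nothing.
It also fails if it takes over 48 s, if anything falls off the work surface, if the arm or the gripper's body presses on something with over 40 N, if the wrist force passes 120 N, or if a joint passes its speed limit or range.

## Robot

A 6-joint arm with a two-finger parallel gripper is mounted at the origin on a cart in front of the work surface, level with it; the furniture and walls round the work are solid. World frame = base frame: x ahead of the robot, y to its left, z up, the work surface at z = 0. Lengths are in m, angles in rad, forces in N, time in s.
With the tool pointing down it reaches from about 0.3 to 0.775 m from the base axis. Payload 14.6 kg.
Tool frame: the origin (TCP) lies on the centre line of the jaws, within the pads' length; the fingertips stand 11 mm ahead of it and the grasp point (between the pads) lies 8 mm behind it; y points along the fingers, x is the direction in which the jaws open and shut, and the axes are right-handed (so a half turn about y gives the same grasp; the last joint's range is limited). The gripper opens to 94 mm and grips with 3 to 60 N. Pads are 16 mm wide; open, the fingers measure 119 mm over their backs; the gripper's body (75 mm by 177 mm) begins 78 mm behind the grasp point.
Start: joints at [1.079, 0.3, 1.521, -0, 1.321, -0.067], TCP at [0.227, 0.501, 0.216] pointing down, gripper open.
Joint ranges: [-3.03, 3.03], [-0.79, 2.21], [0.23, 2.52], [-1.04, 4.18], [0, 3.07], [-2.55, 2.55]. Speed limits (rad/s): [2.22, 2.22, 2.57, 3.14, 3.14, 3.14].

## Interface

Orientations are given as [roll, pitch, yaw] about the fixed x, y, z axes, in that order (R = Rz(yaw) Ry(pitch) Rx(roll)).
In Python, from station import ctrl, imaging gives the robot as it stands. The module is installed in compiled form; this text tells all that it offers.
- The arm moves only by the tool apply_moves, never from a script. Its argument "deltas" is a list of rows, each an object with "dp": the shift along the tool's x, y, z in m, a list of three; "roll": the turn about the tool's y in rad; "grip": the closure, from -1 (fully open) to 1 (shut). In form: [{"dp": [tx, ty, tz], "roll": roll, "grip": grip}, ...]. A call has 1 to 10 rows; each row shifts and turns the commanded pose from where the row before left it, along the tool's axes as they then stand; what a row does not reach is not made up. A row lasts 1/8 s, in which the tool goes at most 62.5 mm and 10.7 degrees, less where a joint would pass 70% of its speed; a pose out of reach is approached as far as the arm can. A call with a gripper value outside its range is refused whole. The fingers move at their own pace and stop on an object; "newtons" is the grip in N (left out, the last holds). Time passes only in rows, so rows that do not move let the fingers close. It gives the time, the measured TCP pose, the force and the opening at its end, in the units of the state.
- ctrl.get_obs(): the state, without advancing time (a new reading comes with each control period).
- imaging.camera(name): name is "side" or "top" or "wrist"; returns the picture (480x640x3 uint8, blue, green, red); there is no depth.
- imaging.camera_info(name): a dict with "K" (3x3 intrinsics, pixels), "world_from_camera" (4x4, takes a point from camera to world coordinates). Camera axes: x right, y down, z forward; pixel columns grow to the right and rows downward; lengths in m; the calibration is good to about 2 mm. A picture is of the moment at which its call begins: read the wrist's pose just before it. camera_info takes no time and is no camera call; for the wrist camera it gives the pose at the moment of the call.
- ctrl.hand_in(): hands the job in, once; it reports no verdict.
The state is a dict: "time_s": time; "qpos": joint angles; "joint_vel": joint speeds; "tau": joint torques, N m; "ee_pos": TCP position; "eef_rot": TCP orientation; "force": force on the tool from outside, world axes, zero at the start; "moment": the same for the moment, N m; "grip_width": finger opening in m.
Only numpy, scipy, OpenCV 4.12 (cv2) and the standard library are available. Lean on these libraries where they do the work, as an engineer would, in place of code of your own. Each camera call takes 0.05 s, during which the arm holds its last target. There are 200 camera calls.

## Working session

There is one attempt and no reset: what is moved stays moved. The work goes in short steps, Python scripts to look and compute and a tool call to move; the robot and the scene stay as the last step left them, time stands still between calls to the robot, and variables do not carry over. Pictures are saved under pics/ and viewed, about 8 in all and at most 12, crops included, and the job is handed in when it is done.

Besides the shell and the picture viewer there is one more tool, called after "Emit:" by a JSON object that holds its "api" and its "payload". apply_moves: Moves the arm, as the interface text tells. Its arguments: {"type":"object","properties":{"deltas":{"type":"array"},"newtons":{"type":"number"}},"required":["deltas"]}

```bash
mkdir -p pics
python3 - <<'E'
from station import ctrl, imaging
import cv2
o=ctrl.get_obs(); print({k:o[k] for k in("time_s","qpos","ee_pos","eef_rot","force","grip_width")})
for n in("top","side"):
    cv2.imwrite(f"pics/{n}0.png",imaging.camera(n)); print(n,imaging.camera_info(n))
E
```

```text
{'time_s': 0.0, 'qpos': array([ 1.07940778e+00,  3.00471260e-01,  1.52158807e+00,  1.72758984e-05,
        1.32070827e+00, -6.65684434e-02]), 'ee_pos': array([0.22654851, 0.50089436, 0.21588328]), 'eef_rot': array([-1.57070147e+00,  1.17123784e-03,  1.14597200e+00]), 'force': array([-0.35128232, -0.42619934,  0.12593372]), 'grip_width': 0.0941854035684375}
top {'K': array([[584.1293232 ,   0.        , 322.55426853],
       [  0.        , 584.1293232 , 242.57556837],
       [  0.        ,   0.        ,   1.        ]]), 'world_from_camera': array([[ 0.01892744, -0.99109555,  0.13180047,  0.35988131],
       [-0.99965868, -0.02113346, -0.0153588 ,  0.02173055],
       [ 0.01800744, -0.13146478, -0.99115727,  1.41109763],
       [ 0.        ,  0.        ,  0.        ,  1.        ]])}
side {'K': array([[468.86771548,   0.        , 309.06408619],
       [  0.        , 468.86771548, 246.42546264],
       [  0.        ,   0.        ,   1.        ]]), 'world_from_camera': array([[ 0.59483932, -0.40537963,  0.69414231, -0.16070938],
       [-0.80373922, -0.2859547 ,  0.52175969, -0.51748971],
       [-0.01301749, -0.86827257, -0.49591661,  0.5502672 ],
       [ 0.        ,  0.        ,  0.        ,  1.        ]])}
```

View pics/top0.png

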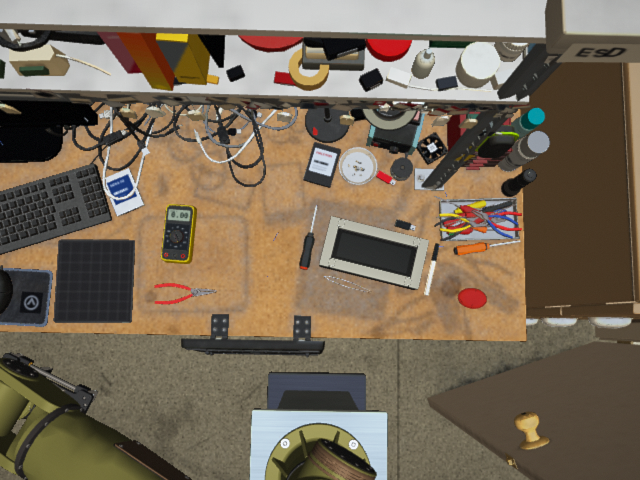

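View pics/side0.png

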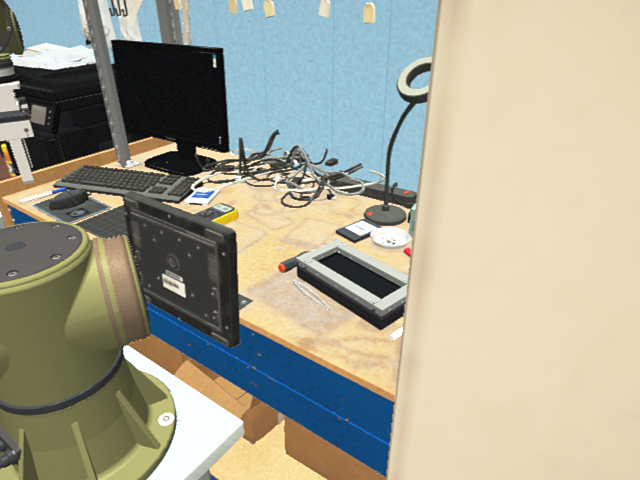

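The top view shows the panel at about px (320–433, 215–290), slightly rotated. The monitor stands along row 340 (cols 182–325), with the screwdriver at (307,240), tweezers at (348,284), marker at (431,268) and USB stick at (405,225). Next I'll measure the rim at z = 0.049.

```bash
cat > h.py <<'E'
import numpy as np, cv2
from station import ctrl, imaging
def ray(n,uv,z,info=None):
    i=info or imaging.camera_info(n); T=i["world_from_camera"]; uv=np.atleast_2d(uv).astype(float)
    d=np.c_[uv,np.ones(len(uv))]@np.linalg.inv(i["K"]).T@T[:3,:3].T
    return T[:3,3]+d*((z-T[2,3])/d[:,2])[:,None]
E
python3 - <<'E'
from h import *
im=cv2.imread("pics/top0.png"); x0,y0=310,205
c=im[y0:300,x0:445]; hsv=cv2.cvtColor(c,cv2.COLOR_BGR2HSV)
m=((hsv[...,1]<50)&(hsv[...,2]>120)).astype(np.uint8)*255
cs=max(cv2.findContours(m,cv2.RETR_CCOMP,cv2.CHAIN_APPROX_NONE)[0],key=cv2.contourArea)
P=cs[:,0]+[x0,y0]
w=ray("top",P,0.049); r=cv2.minAreaRect((w[:,:2]*1000).astype(np.float32)); print(r,cv2.boxPoints(r))
dk=((hsv[...,2]<70)).astype(np.uint8)*255
for k in sorted(cv2.findContours(dk,cv2.RETR_EXTERNAL,cv2.CHAIN_APPROX_NONE)[0],key=cv2.contourArea)[-2:]:
    g=ray("top",k[:,0]+[x0,y0],0.0365); print("dark",cv2.minAreaRect((g[:,:2]*1000).astype(np.float32)))
for n,p,z in(("mon",[[182,345],[325,340],[325,352],[182,352]],.195),("monbase",[[220,316],[302,316]],0),("meter",[[165,206],[195,262]],.039)): print(n,ray("top",p,z).round(3).tolist())
v=cv2.resize(c,None,fx=5,fy=5,interpolation=cv2.INTER_CUBIC); cv2.drawContours(v,[cs*5],-1,(0,0,255),1); cv2.imwrite("pics/c.png",v)
E
```

```text
((522.5337524414062, -116.64923095703125), (246.734130859375, 118.75572967529297), 77.05980682373047) [[ 437.03775  -223.5866  ]
 [ 552.77765  -250.18002 ]
 [ 608.0298     -9.711868]
 [ 492.28986    16.881561]]
dark ((590.1343383789062, -189.8580780029297), (34.080665588378906, 16.706235885620117), 75.0548324584961)
dark ((522.3849487304688, -121.76136779785156), (193.1664581298828, 71.5808334350586), 77.25484466552734)
mon [[0.304, 0.286, 0.195], [0.32, -0.006, 0.195], [0.295, -0.006, 0.195], [0.29, 0.285, 0.195]]
monbase [[0.365, 0.242, 0.0], [0.369, 0.046, 0.0]]
meter [[0.622, 0.377, 0.039], [0.49, 0.299, 0.039]]
```

View pics/c.png

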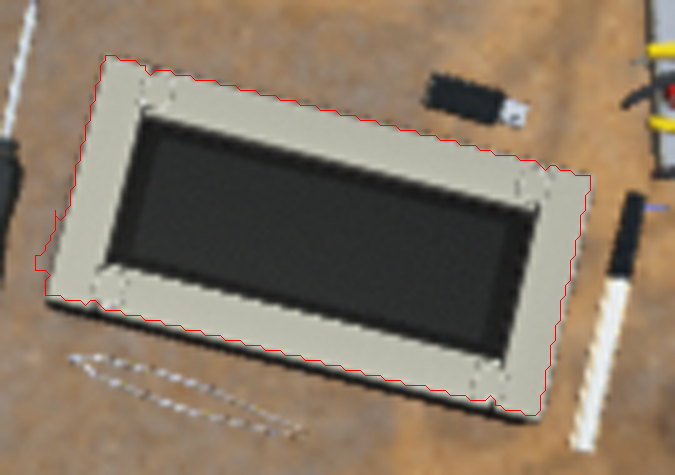

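The image shows a proud rim, with the contour bulging slightly at its left end from shadow. Working from the right end instead, the unit centre is about (0.522, -0.120) with yaw about -12.9°. I'll rise, shut the fingers and fly over the monitor.

Emit:
{"api": "apply_moves", "payload": {"deltas": [{"dp": [0, -0.06, 0], "roll": -0.0995, "grip": 1}, {"dp": [0, -0.06, 0], "roll": -0.0995, "grip": 1}, {"dp": [-0.045, 0, -0.0355], "roll": 0, "grip": 1}, {"dp": [-0.045, 0, -0.0355], "roll": 0, "grip": 1}, {"dp": [-0.045, 0, -0.0355], "roll": 0, "grip": 1}, {"dp": [-0.045, 0, -0.0355], "roll": 0, "grip": 1}, {"dp": [-0.045, 0, -0.0355], "roll": 0, "grip": 1}, {"dp": [-0.045, 0, -0.0355], "roll": 0, "grip": 1}, {"dp": [-0.045, 0, -0.0355], "roll": 0, "grip": 1}, {"dp": [-0.045, 0, -0.0355], "roll": 0, "grip": 1}], "newtons": 20}}

```text
time_s: 1.35
ee_pos: [0.4232, 0.0848, 0.3364]
eef_rot: [-1.571, -0.0, 1.345]
force: [1.1, 1.0, -0.1]
grip_width: 0.0007
```

Emit:
{"api": "apply_moves", "payload": {"deltas": [{"dp": [-0.045, 0, -0.0355], "roll": 0, "grip": 1}, {"dp": [-0.045, 0, -0.0355], "roll": 0, "grip": 1}, {"dp": [-0.045, 0, -0.0355], "roll": 0, "grip": 1}, {"dp": [-0.045, 0, -0.0355], "roll": 0, "grip": 1}, {"dp": [0, 0, 0], "roll": 0, "grip": 1}, {"dp": [0, 0, 0], "roll": 0, "grip": 1}]}}

```text
time_s: 2.1
ee_pos: [0.5207, -0.1203, 0.3361]
eef_rot: [-1.57, -0.0, 1.345]
force: [-0.3, 1.1, 0.3]
grip_width: 0.0005
```

Run:
```python
from h import *
i=imaging.camera_info("wrist"); np.savez("w1.npz",**i)
o=ctrl.get_obs(); print(o["time_s"],o["ee_pos"],o["eef_rot"],o["force"],o["grip_width"],i["world_from_camera"].round(3).tolist())
cv2.imwrite("pics/w1.png",imaging.camera("wrist"))
```

```text
2.1 [ 0.52074842 -0.12025575  0.33612727] [-1.57001604e+00 -2.35453848e-04  1.34467823e+00] [-0.26026787  1.13721778  0.25657077] 0.0005262973811543236 [[0.224, 0.938, 0.265, 0.443], [0.975, -0.215, -0.062, -0.103], [-0.001, 0.272, -0.962, 0.504], [0.0, 0.0, 0.0, 1.0]]
```

View pics/w1.png

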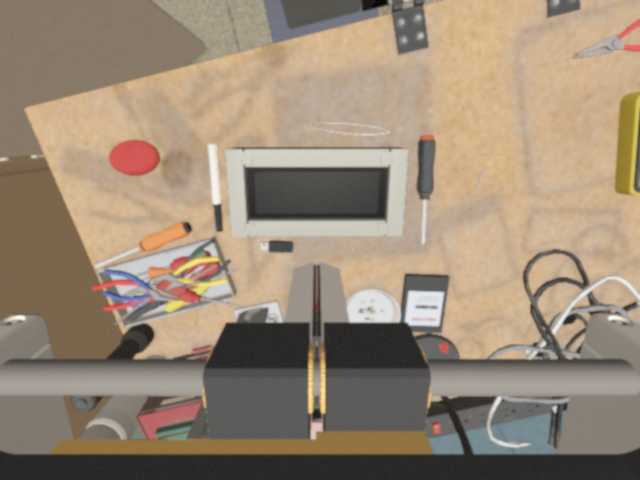

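The wrist view shows the panel square to the tool at px (226–408, 147–237), with the bystanders clear of it and the fingertips at (317,268). I'll refine the panel pose from this picture.

Run:
```python
from h import *
i=dict(np.load("w1.npz")); im=cv2.imread("pics/w1.png"); x0,y0=222,142
hsv=cv2.cvtColor(im[y0:241,x0:413],cv2.COLOR_BGR2HSV); print(hsv[10,90],hsv[50,10],hsv[3,90])
m=((hsv[...,1]<55)&(hsv[...,2]>110)).astype(np.uint8)*255
m=cv2.morphologyEx(m,cv2.MORPH_OPEN,np.ones((5,5)))
cs=max(cv2.findContours(m,cv2.RETR_CCOMP,cv2.CHAIN_APPROX_NONE)[0],key=cv2.contourArea)
print(cv2.boundingRect(cs))
w=ray("",cs[:,0]+[x0,y0],0.049,i)[:,:2]*1000
(cx,cy),s,a=cv2.minAreaRect(w.astype(np.float32)); print(cx,cy,s,a)
```

```text
[ 26  17 213] [ 22  19 206] [ 16  54 183]
(3, 0, 188, 99)
521.2030639648438 -114.73367309570312 (253.52389526367188, 132.5147705078125) 77.06379699707031
```

Run:
```python
from h import *
i=dict(np.load("w1.npz")); im=cv2.imread("pics/w1.png"); x0,y0=222,142
hsv=cv2.cvtColor(im[y0:241,x0:413],cv2.COLOR_BGR2HSV)
m=((hsv[...,1]<33)&(hsv[...,2]>110)).astype(np.uint8)*255
m=cv2.morphologyEx(m,cv2.MORPH_OPEN,np.ones((5,5)))
cs=max(cv2.findContours(m,cv2.RETR_CCOMP,cv2.CHAIN_APPROX_NONE)[0],key=cv2.contourArea)
print(cv2.boundingRect(cs))
w=ray("",cs[:,0]+[x0,y0],0.049,i)[:,:2]*1000
(cx,cy),s,a=cv2.minAreaRect(w.astype(np.float32)); print(cx,cy,s,a)
c=np.array([cx,cy])/1000; t=np.radians(a-90) ; R=np.array([[np.cos(t),-np.sin(t)],[np.sin(t),np.cos(t)]])
for n,p in dict(near=(-48,0),far=(48,0),left=(0,108),right=(0,-108)).items(): print(n,(c+R@np.array(p)/1000).round(4))
```

```text
(4, 6, 182, 89)
520.6156005859375 -121.01237487792969 (237.99620056152344, 119.18649291992188) 77.06305694580078
near [ 0.4738 -0.1103]
far [ 0.5674 -0.1318]
left [ 0.5448 -0.0158]
right [ 0.4964 -0.2263]
```

The wrist and top estimates agree to about 1 mm, with the centre at (0.521, -0.1205), which is right under the tool. Tool z is the unit's -x, and tool x is its +y. I'll go to the near long strip first.

Emit:
{"api": "apply_moves", "payload": {"deltas": [{"dp": [0, 0, 0.048], "roll": 0, "grip": 1}, {"dp": [0, 0.05, 0], "roll": 0, "grip": 1}, {"dp": [0, 0.05, 0], "roll": 0, "grip": 1}, {"dp": [0, 0.05, 0], "roll": 0, "grip": 1}, {"dp": [0, 0.05, 0], "roll": 0, "grip": 1}, {"dp": [0, 0.05, 0], "roll": 0, "grip": 1}, {"dp": [0, 0.015, 0], "roll": 0, "grip": 1}, {"dp": [0, 0, 0], "roll": 0, "grip": 1}, {"dp": [0, 0, 0], "roll": 0, "grip": 1}]}}

```text
time_s: 3.28
ee_pos: [0.4752, -0.1099, 0.0734]
eef_rot: [-1.574, 0.0, 1.345]
force: [0.1, -0.1, -0.0]
grip_width: 0.0004
```

Run:
```python
from h import *
o=ctrl.get_obs(); print(o["time_s"],o["ee_pos"],o["force"])
a=imaging.camera("wrist"); b=imaging.camera("side")
cv2.imwrite("pics/n1.png",np.hstack([cv2.resize(a,(400,300)),cv2.resize(b[200:380,200:440],(400,300))]))
```

```text
3.275 [ 0.47517067 -0.10988169  0.07336636] [ 0.06756483 -0.12843265 -0.0401955 ]
```

View pics/n1.png

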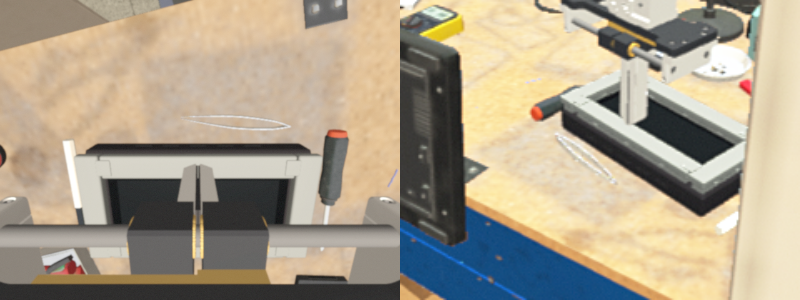

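The tips (px 197,165 in the wrist half) are over the middle of the near strip, and nothing else is close. Pressing down.

Emit:
{"api": "apply_moves", "payload": {"deltas": [{"dp": [0, 0.01, 0], "roll": 0, "grip": 1}, {"dp": [0, 0.004, 0], "roll": 0, "grip": 1}, {"dp": [0, 0.004, 0], "roll": 0, "grip": 1}, {"dp": [0, 0, 0], "roll": 0, "grip": 1}]}}

```text
time_s: 3.88
ee_pos: [0.4742, -0.1098, 0.0532]
eef_rot: [-1.571, 0.0, 1.345]
force: [0.0, 0.4, 2.4]
grip_width: 0.0001
```

Emit:
{"api": "apply_moves", "payload": {"deltas": [{"dp": [0, 0.002, 0], "roll": 0, "grip": 1}, {"dp": [0, 0.0, 0], "roll": 0, "grip": 1}]}}

```text
time_s: 4.12
ee_pos: [0.4744, -0.1099, 0.0529]
eef_rot: [-1.571, 0.0, 1.345]
force: [-11.4, 2.6, 29.0]
grip_width: 0.0007
```

The near strip has bottomed: the tip is at 42 mm and the reaction rose to 29 N. Going up and across to the far strip.

Emit:
{"api": "apply_moves", "payload": {"deltas": [{"dp": [0, -0.01, 0], "roll": 0, "grip": 1}, {"dp": [0, -0.03, 0], "roll": 0, "grip": 1}, {"dp": [0, 0, -0.048], "roll": 0, "grip": 1}, {"dp": [0, 0, -0.048], "roll": 0, "grip": 1}, {"dp": [0, 0.01, 0], "roll": 0, "grip": 1}, {"dp": [0, 0, 0], "roll": 0, "grip": 1}, {"dp": [0, 0, 0], "roll": 0, "grip": 1}]}}

```text
time_s: 5.0
ee_pos: [0.567, -0.1311, 0.0815]
eef_rot: [-1.57, -0.0, 1.345]
force: [0.5, -0.2, 0.4]
grip_width: 0.0006
```

Run:
```python
from h import *
a=imaging.camera("wrist"); b=imaging.camera("side")
cv2.imwrite("pics/n2.png",np.hstack([cv2.resize(a,(400,300)),cv2.resize(b[200:380,200:440],(400,300))]))
```

```text
(no output)
```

View pics/n2.png

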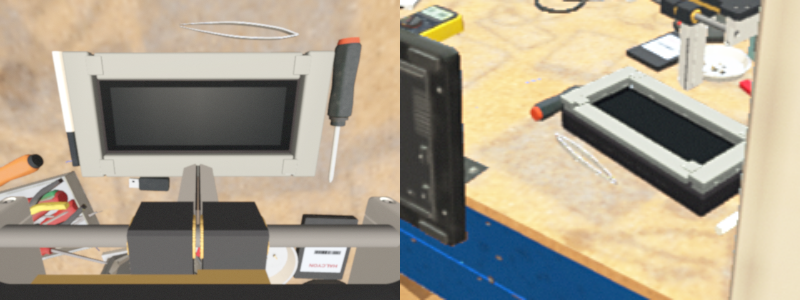

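The near strip is visibly down at the corner steps, and the tips are over the middle of the far strip at px (198,170). The USB stick is clear. Pressing.

Emit:
{"api": "apply_moves", "payload": {"deltas": [{"dp": [0, 0.018, 0], "roll": 0, "grip": 1}, {"dp": [0, 0.004, 0], "roll": 0, "grip": 1}, {"dp": [0, 0.004, 0], "roll": 0, "grip": 1}, {"dp": [0, 0.003, 0], "roll": 0, "grip": 1}, {"dp": [0, 0, 0], "roll": 0, "grip": 1}]}}

```text
time_s: 5.72
ee_pos: [0.5675, -0.1312, 0.0531]
eef_rot: [-1.57, 0.0, 1.345]
force: [-7.5, 2.1, 14.8]
grip_width: 0.0002
```

The far strip has bottomed (tip 42 mm, 15 N). Up and over to the short left strip.

Emit:
{"api": "apply_moves", "payload": {"deltas": [{"dp": [0, -0.01, 0], "roll": 0, "grip": 1}, {"dp": [0, -0.03, 0], "roll": 0, "grip": 1}, {"dp": [0.036, 0, 0.016], "roll": 0, "grip": 1}, {"dp": [0.036, 0, 0.016], "roll": 0, "grip": 1}, {"dp": [0.036, 0, 0.016], "roll": 0, "grip": 1}, {"dp": [0, 0.01, 0], "roll": 0, "grip": 1}, {"dp": [0, 0, 0], "roll": 0, "grip": 1}, {"dp": [0, 0, 0], "roll": 0, "grip": 1}]}}

```text
time_s: 6.72
ee_pos: [0.5453, -0.0163, 0.0824]
eef_rot: [-1.571, 0.0, 1.344]
force: [-0.3, 0.6, 0.0]
grip_width: 0.0002
```

Run:
```python
from h import *
a=imaging.camera("wrist"); b=imaging.camera("side")
cv2.imwrite("pics/n3.png",np.hstack([cv2.resize(a,(400,300)),cv2.resize(b[200:380,200:440],(400,300))]))
```

```text
(no output)
```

View pics/n3.png

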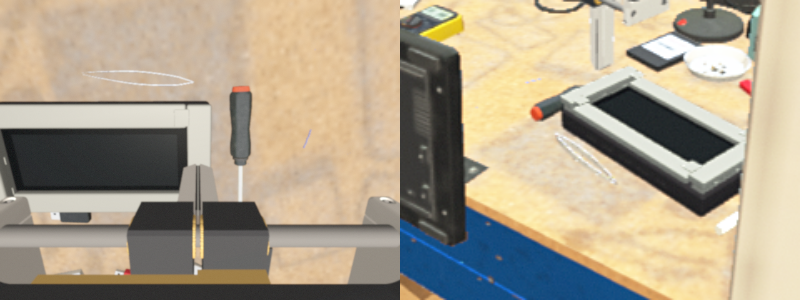

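Both long strips are down. The tips (px 186–210, row 168) match the short-left strip's width, and the screwdriver is clear. Pressing.

Emit:
{"api": "apply_moves", "payload": {"deltas": [{"dp": [0, 0.019, 0], "roll": 0, "grip": 1}, {"dp": [0, 0.004, 0], "roll": 0, "grip": 1}, {"dp": [0, 0.004, 0], "roll": 0, "grip": 1}, {"dp": [0, 0.003, 0], "roll": 0, "grip": 1}, {"dp": [0, 0, 0], "roll": 0, "grip": 1}]}}

```text
time_s: 7.45
ee_pos: [0.5453, -0.0156, 0.0532]
eef_rot: [-1.571, 0.0, 1.345]
force: [-4.2, -0.6, 7.7]
grip_width: 0.0005
```

Emit:
{"api": "apply_moves", "payload": {"deltas": [{"dp": [0, 0.001, 0], "roll": 0, "grip": 1}, {"dp": [0, 0, 0], "roll": 0, "grip": 1}]}}

```text
time_s: 7.7
ee_pos: [0.5454, -0.0156, 0.053]
eef_rot: [-1.572, 0.0, 1.345]
force: [-8.8, -1.3, 19.0]
grip_width: 0.0004
```

Emit:
{"api": "apply_moves", "payload": {"deltas": [{"dp": [0, -0.01, 0], "roll": 0, "grip": 1}, {"dp": [0, -0.03, 0], "roll": 0, "grip": 1}, {"dp": [-0.054, 0, 0], "roll": 0, "grip": 1}, {"dp": [-0.054, 0, 0], "roll": 0, "grip": 1}, {"dp": [-0.054, 0, 0], "roll": 0, "grip": 1}, {"dp": [-0.054, 0, 0], "roll": 0, "grip": 1}, {"dp": [0, 0.01, 0], "roll": 0, "grip": 1}, {"dp": [0, 0, 0], "roll": 0, "grip": 1}, {"dp": [0, 0, 0], "roll": 0, "grip": 1}]}}

```text
time_s: 8.82
ee_pos: [0.4972, -0.2248, 0.0816]
eef_rot: [-1.571, -0.0, 1.346]
force: [0.1, -0.2, -0.1]
grip_width: 0.0009
```

Run:
```python
from h import *
a=imaging.camera("wrist"); b=imaging.camera("side")
cv2.imwrite("pics/n4.png",np.hstack([cv2.resize(a,(400,300)),cv2.resize(b[200:380,200:440],(400,300))]))
```

```text
(no output)
```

View pics/n4.png

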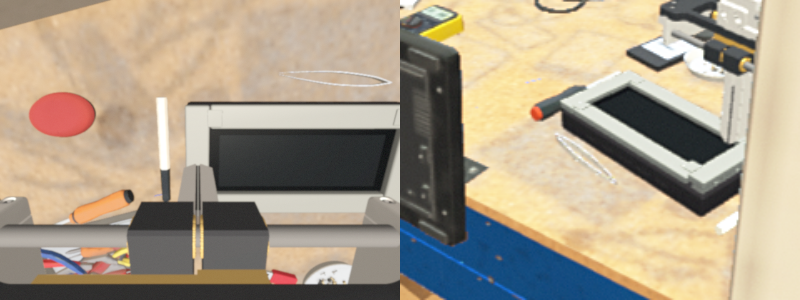

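The short-left strip is shut (19 N at 42 mm). The tips now sit over the right strip (px 187–210), and the marker at col 163 is clear. Pressing, lifting away, then checking.

Emit:
{"api": "apply_moves", "payload": {"deltas": [{"dp": [-0.001, 0.018, 0], "roll": 0, "grip": 1}, {"dp": [0, 0.004, 0], "roll": 0, "grip": 1}, {"dp": [0, 0.004, 0], "roll": 0, "grip": 1}, {"dp": [0, 0.003, 0], "roll": 0, "grip": 1}, {"dp": [0, 0.001, 0], "roll": 0, "grip": 1}, {"dp": [0, 0, 0], "roll": 0, "grip": 1}]}}

```text
time_s: 9.68
ee_pos: [0.4965, -0.2267, 0.053]
eef_rot: [-1.571, -0.0, 1.345]
force: [-11.3, 6.7, 25.2]
grip_width: 0.0004
```

Emit:
{"api": "apply_moves", "payload": {"deltas": [{"dp": [0, -0.01, 0], "roll": 0, "grip": 1}, {"dp": [0, -0.05, 0], "roll": 0, "grip": 1}, {"dp": [0, -0.05, 0], "roll": 0, "grip": 1}, {"dp": [0.05, -0.03, 0.02], "roll": 0, "grip": 1}, {"dp": [0.05, -0.03, -0.02], "roll": 0, "grip": 1}, {"dp": [0, -0.05, -0.03], "roll": 0, "grip": 1}, {"dp": [0, -0.05, -0.03], "roll": 0, "grip": 1}, {"dp": [0, 0, 0], "roll": 0, "grip": 1}, {"dp": [0, 0, 0], "roll": 0, "grip": 1}]}}

```text
time_s: 10.8
ee_pos: [0.5771, -0.1427, 0.3202]
eef_rot: [-1.569, -0.0, 1.345]
force: [-0.3, -0.1, -0.9]
grip_width: 0.0006
```

Run:
```python
from h import *
b=imaging.camera("side")[225:345,270:430]; i=imaging.camera_info("wrist"); im=imaging.camera("wrist")
b0=cv2.imread("pics/side0.png")[225:345,270:430]
cv2.imwrite("pics/end.png",np.vstack([np.hstack([cv2.resize(x,(400,300),interpolation=cv2.INTER_CUBIC) for x in(b0,b)]),np.hstack([cv2.resize(im,(400,300)),cv2.resize(imaging.camera("top")[200:305,295:435],(400,300))])]))
```

```text
(no output)
```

View pics/end.png

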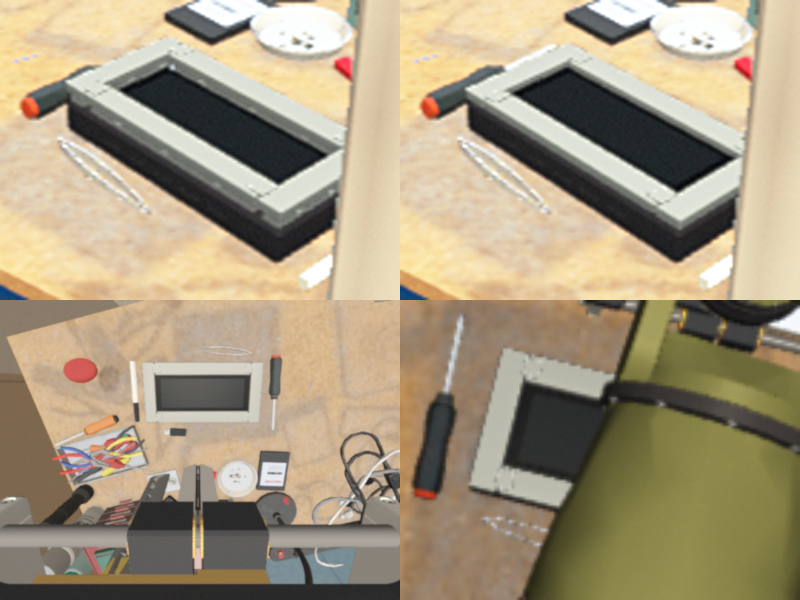

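Compared with the start, the side view shows all four strips down and level at the corners. The case foot corner is unmoved (about px 275,260 in the crop), and the driver, tweezers and marker are where they were. Handing in.

```bash
python3 -c "
from station import ctrl
print(ctrl.hand_in())"
```

```text
the job is handed in; nothing more can be done
None
```

All four rim strips are pressed shut, in the order asked: near long, far long, short left, short right. I handed the job in at about 11 s of robot time.

- **Presses:** I used the closed fingertips at the middle of each strip. Each press ended with the tip about 42 mm above the bench, which is the shut height. The upward force at the end was 29, 15, 19 and 25 N in turn, so every strip had reached its stop. The sideways force was up to about 13 N while pressing.
- **Final check:** Before-and-after side views show all four strips lowered and flush at the corners. By eye, the panel had not moved, nor had the nearby tools in view. The fingertips crossed the glass only well above it.
- **What I could not check:** I had no direct reading of the strip joints, and hand-in gives no verdict. The side camera can't see part of the panel's right end, and the arm hid part of the final top view. The right strip was checked in the wrist view and by its press reading. No check failed or disagreed.

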